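# Complete the lathe kit on the watchmaker's bench

### The job

Complete the white lathe kit tray so that it holds exactly one brass chuck, one blue bracket, one black cover and the steel taper-shank centre. Take what is missing from the sloping rack: lay the one missing part flat, right way up, in the free cell and stand the centre upright, fully home in the tray's tapered socket. Leave the spare duplicates on the rack, the parts already in the kit tray, the part in the red reject tray and the jar, screwdriver and watch where they are.

Things in the scene. Friction and masses are not known exactly. Their poses are not given: they have to be found in the camera images.
- kit: white kit tray, fixed to the bench, 156 mm square with rims and cross ribs 12 mm high and 4 mm thick, floor top 4 mm above the bench; origin at the centre of its underside, x and y along its sides. Four cells about 72 mm square, centred at (+-37, +-37) mm; the cell at (+37, +37) carries the tapered socket. Its yaw may be anything
- cell_a (a point): point on the floor of one plain cell of the kit tray, at its centre (4 mm above the bench)
- cell_b (a point): the same for the second plain cell
- cell_c (a point): the same for the third plain cell. Of the three plain cells two start filled with one part each and one is free
- socket (a point): centre of the mouth of the upright grey tapered socket in the kit tray, 32 mm above the bench; mouth 24 mm across inside, 32 mm outside, narrowing to 13 mm at its floor 24 mm below the mouth
- rack: fixed wooden rack, 320 mm wide (y); its board slopes 30 deg, rising to its +x, and faces up and away from the robot (its +x points back at the robot). Origin: centre of underside. Part places at y = -120, -40, 40 mm and a loose hole for the centre at y = 120, all at x = 0, where the surface is 70 mm above the bench. An 8 mm high ledge runs 23 mm downhill of the places. Part order varies
- chuck1_mid (a point): brass step chuck: a round drum 40 mm across and 16 mm tall with a smaller 26 mm drum, 8 mm tall, on top (24 mm in all); grip it across the 40 mm drum. Given: its centre, 12 mm above its underside; z is its up axis. This one starts in one of the rack's three places, underside on the slope.
- chuck2_mid (a point): another brass step chuck: a round drum 40 mm across and 16 mm tall with a smaller 26 mm drum, 8 mm tall, on top (24 mm in all); grip it across the 40 mm drum. Given: its centre, 12 mm above its underside; z is its up axis. This one starts in a kit tray cell (so is already in the kit) or in the red reject tray.
- bracket1_mid (a point): blue tool-rest bracket, an upside-down T: base 42 mm (its x) by 30 mm (its y) by 7 mm thick, with a web 12 mm thick (x) and 30 mm wide (y) rising from the middle to 24 mm; grip it across the 30 mm width (along its y). Given: its centre, 12 mm above its underside; z is its up axis. This one starts in one of the rack's three places, underside on the slope.
- bracket2_mid (a point): another blue tool-rest bracket, an upside-down T: base 42 mm (its x) by 30 mm (its y) by 7 mm thick, with a web 12 mm thick (x) and 30 mm wide (y) rising from the middle to 24 mm; grip it across the 30 mm width (along its y). Given: its centre, 12 mm above its underside; z is its up axis. This one starts in a kit tray cell (so is already in the kit) or in the red reject tray.
- cover1_mid (a point): black round dust cover, 42 mm across and 15 mm tall with a low dome up to 22 mm; grip it across the 42 mm. Given: its axis 11 mm above its underside; z is its up axis. This one starts in one of the rack's three places, underside on the slope.
- cover2_mid (a point): another black round dust cover, 42 mm across and 15 mm tall with a low dome up to 22 mm; grip it across the 42 mm. Given: its axis 11 mm above its underside; z is its up axis. This one starts in a kit tray cell (so is already in the kit) or in the red reject tray.
- centre_mid (a point): the only steel taper-shank centre, round, 72 mm long: taper 14 mm across at the foot to 26 at 26 mm up, then a 30 mm collar to 31 mm up, then a 22 mm shank (grip it) to 65 mm, then a point. Given: mid-point of its axis, 36 mm above the foot; z to the point. Starts loose in the rack hole, collar on the board, square to the slope. Home in the kit socket this is 16 mm above the mouth, the collar 6 mm above it
- reject: red reject tray, fixed, 84 mm square, rim 12 mm high, holding the one second part that is not in the kit; origin at the centre of its underside
- jar_mid (a point): amber glass jar with black cap, 48 mm across and 55 mm tall, beyond the kit tray; point at its centre. Bystander
- driver_grip (a point): blue screwdriver 150 mm long lying beyond the rack; point in its handle. Bystander
- watch_mid (a point): round steel watch head 38 mm across, 10 mm thick, lying before the trays; point at its centre. Bystander

How it is judged:
By the outcome, as a careful person would: the job done as asked, in the order asked, and still so for the second after the job is handed in, with the robot touching nothing.
It also fails if it takes over 51 s, if anything falls off the work surface, if the arm or the gripper's body presses on something with over 40 N, if the wrist force passes 120 N, or if a joint passes its speed limit or range.

### The arm

A 6-joint arm with a two-finger parallel gripper is mounted at the origin on the work surface. World frame = base frame: x ahead of the robot, y to its left, z up, the work surface at z = 0. Lengths are in m, angles in rad, forces in N, time in s.
With the tool pointing down it reaches from about 0.325 to 0.85 m from the base axis. Payload 4.4 kg.
Tool frame: the origin (TCP) lies midway between the tips of the shut fingers; the grasp point (between the pads) lies 19 mm behind it; z points along the fingers, y is the line along which they close (so a half turn about z gives the same grasp; the last joint's range is limited). The gripper opens to 94 mm and grips with 3 to 60 N. Pads are 16 mm wide; open, the fingers measure 119 mm over their backs; the gripper's body (75 mm by 177 mm) begins 78 mm behind the grasp point.
Start: joints at [-1.411, 0.207, 1.542, -0, 1.393, -0.15], TCP at [0.175, -0.548, 0.18] pointing down, gripper open.
Joint ranges: [-2.73, 2.73], [-0.86, 2.22], [0.23, 2.46], [-1.11, 4.25], [0.08, 2.63], [-2.82, 2.82]. Speed limits (rad/s): [2.79, 2.79, 3.14, 3.14, 3.14, 3.14].

### API

Orientations are given as a unit quaternion [w, x, y, z].
In Python, from bench import r gives the robot as it stands.
- The arm moves only by the tool carry_out, never from a script. Its arguments are lists of equal length, an entry for each row: "offset": the shift along the tool's x, y, z each as a share of 0.4 m, from -1 to 1, a list of three; "turn": the turn, a rotation vector about the tool's x, y, z each as a share of 60 degrees, from -1 to 1, a list of three. In form: {"offset": [[tx, ty, tz], ...], "turn": [[wx, wy, wz], ...]}. A call has exactly 8 rows; each row shifts and turns the commanded pose from where the row before left it, along the tool's axes as they then stand; what a row does not reach is not made up. A row lasts 1/8 s, in which the tool goes at most 62.5 mm and 10.7 degrees, less where a joint would pass 70% of its speed; a pose out of reach is approached as far as the arm can. A call with a number of a shift or a turn outside -1 to 1 is refused whole. A call with a gripper value outside its range is refused whole. "gripper" is the opening, from -1 (shut) to 1 (fully open), set as the call begins (left out, the last holds). The fingers move at their own pace and stop on an object; "grip_force" is the grip in N (left out, the last holds). Time passes only in rows, so rows that do not move let the fingers close, or fill a call up. It gives the time, the measured TCP pose, the force, the opening and the grip force at its end, in the units of the state.
- r.state(): the state, without advancing time (a new reading comes with each control period).
- r.get_image(name): name is "scene" or "top" or "wrist"; returns the picture (420x560x3 uint8, blue, green, red); there is no depth.
- r.camera_params(name): a dict with "fx", "fy", "cx", "cy" (pixels), "R" (3x3) and "t" (3): a world point X has camera coordinates R X + t. Camera axes: x right, y down, z forward; pixel columns grow to the right and rows downward; lengths in m; the calibration is good to about 2 mm. The wrist camera is an equidistant fisheye: a pixel r from the principal point sees the ray r / f radians off the axis. A picture is of the moment at which its call begins: read the wrist's pose just before it. camera_params takes no time and is no camera call; for the wrist camera it gives the pose at the moment of the call.
- r.hand_in(): hands the job in; it is judged then, once.
The state is a dict: "time": time; "joint_pos": joint angles; "joint_vel": joint speeds; "effort": joint torques, N m; "ee_pos": TCP position; "tool_rot": TCP orientation; "contact_force": force on the tool from outside, world axes, zero at the start; "wrist_torque": the same for the moment, N m; "finger_gap": finger opening in m; "grip_force": force on a finger pad.
Only numpy, scipy, OpenCV 4.12 (cv2) and the standard library are available. Lean on these libraries where they do the work, as an engineer would, in place of code of your own. Each camera call takes 0.05 s, during which the arm holds its last target. There are 200 camera calls.

## Working session

There is one attempt and no reset: what is moved stays moved. The work goes in short steps, Python scripts to look and compute and a tool call to move; the robot and the scene stay as the last step left them, time stands still between calls to the robot, and variables do not carry over. Pictures are saved under pics/ and viewed, at most 10 in all, crops included, and the job is handed in when it is done.

Besides the shell and the picture viewer there is one more tool, called after ">>>" by a JSON object that holds its "name" and its "arguments". carry_out: Moves the arm, as the interface text tells. Shift numbers are shares of 0.4 m and turn numbers shares of 60 degrees, none past 1 either way. Its arguments: {"type":"object","properties":{"offset":{"type":"array","items":{"type":"array","items":{"type":"number","minimum":-1,"maximum":1}}},"turn":{"type":"array","items":{"type":"array","items":{"type":"number","minimum":-1,"maximum":1}}},"gripper":{"type":"number"},"grip_force":{"type":"number"}},"required":["offset","turn"]}

```bash
mkdir -p pics; ls
python3 - <<'E'
from bench import r
import cv2,numpy as np
for n in ("scene","top"):
    im=r.get_image(n); cv2.imwrite(f"pics/{n}0.png",im); p=r.camera_params(n); print(n,{k:np.round(v,4).tolist() for k,v in p.items()})
s=r.state(); print(s)
E
```

```text
pics
scene {'fx': 456.5393, 'fy': 456.5393, 'cx': 275.0829, 'cy': 211.6274, 'R': [[-0.481, 0.8765, 0.0196], [0.5189, 0.3026, -0.7994], [-0.7066, -0.3744, -0.6004]], 't': [0.2404, -0.2387, 1.4216]}
top {'fx': 447.8666, 'fy': 447.8666, 'cx': 283.3941, 'cy': 201.3046, 'R': [[-0.0122, -0.9999, 0.0067], [-0.9907, 0.0111, -0.1359], [0.1359, -0.0083, -0.9907]], 't': [0.0268, 0.5576, 1.1956]}
{'time': 0.1, 'joint_pos': array([-1.41150599e+00,  2.07317977e-01,  1.54277506e+00, -1.18525405e-05,
        1.39348886e+00, -1.50477713e-01]), 'joint_vel': array([-0.00091638,  0.00097412, -0.00263843, -0.00134691,  0.00054366,
       -0.00049392]), 'effort': array([-5.70744305e-04, -3.71867323e+01, -2.82295024e+01,  6.98979478e-02,
        3.11065000e-02, -5.15587624e-05]), 'ee_pos': array([ 0.1751571 , -0.54687459,  0.1789336 ]), 'tool_rot': array([-9.94590533e-04,  9.88028777e-01,  1.54266476e-01, -1.02148782e-05]), 'contact_force': array([-0.07547904,  0.33749931,  0.0393161 ]), 'wrist_torque': array([-0.0247798 , -0.00485437, -0.04168414]), 'grip_force': 0.0, 'finger_gap': 0.09364753284125962}
```

View pics/scene0.png

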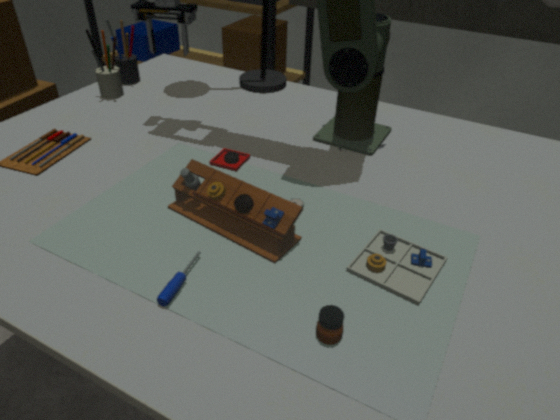

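View pics/top0.png

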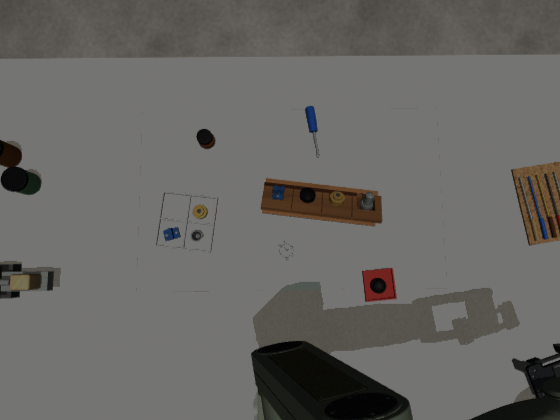

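The top view shows the kit at (187,222): chuck (201,212), bracket (172,234), socket (197,236) and a free cell near (174,207). The reject tray (378,285) holds a black cover, so the cover on the rack (307,195) and the centre (367,201) are what's missing.

```bash
cat > h.py <<'E'
from bench import r
import cv2,numpy as np
from scipy.spatial.transform import Rotation as Ro
def ray(p,u,v,fish=False):
    x=np.array([(u-p['cx'])/p['fx'],(v-p['cy'])/p['fy']]); R=np.array(p['R']);t=np.array(p['t'])
    if fish:
        th=np.hypot(*x); d=np.r_[x/max(th,1e-9)*np.sin(th),np.cos(th)]
    else: d=np.r_[x,1]
    return -R.T@t, R.T@(d/np.linalg.norm(d))
def onz(p,u,v,z,fish=False):
    c,d=ray(p,u,v,fish); return c+d*(z-c[2])/d[2]
def proj(p,X,fish=False):
    c=np.array(p['R'])@X+np.array(p['t'])
    if fish:
        rr=np.hypot(c[0],c[1]); k=np.arctan2(rr,c[2])/max(rr,1e-9)
    else: k=1/c[2]
    return np.array([p['cx']+p['fx']*c[0]*k,p['cy']+p['fy']*c[1]*k])
def tool():
    s=r.state(); q=s['tool_rot']; return s, np.array(s['ee_pos']), Ro.from_quat([q[1],q[2],q[3],q[0]])
E
python3 - <<'E'
from h import *
p=r.camera_params("top"); im=cv2.imread("pics/top0.png"); hsv=cv2.cvtColor(im,cv2.COLOR_BGR2HSV)
def blobs(m,name,z,lo=15):
    n,l,st,c=cv2.connectedComponentsWithStats(m.astype(np.uint8))
    for i in range(1,n):
        if st[i,4]>=lo and 140<c[i,0]<440 and 90<c[i,1]<305: print(name,st[i,4],c[i].round(1),onz(p,*c[i],z).round(4))
H,S,V=[hsv[...,i].astype(int) for i in range(3)]
blobs((H>100)&(H<130)&(S>120),"blue",.02)
blobs((H>18)&(H<32)&(S>120),"brass",.02)
blobs((V<25),"black",.085)
blobs((H>5)&(H<18)&(S>110),"wood",.04,60)
print("socket",onz(p,197,236,.032)," rim corners",[onz(p,*c,.012).round(3) for c in [(164,194),(218,197),(211,251),(157,246)]])
print("centre coll",onz(p,367,204,.07), "rackcover", onz(p,307,195.5,.085))
a=cv2.resize(im[180:262,145:230],None,fx=6,fy=6,interpolation=3)
b=cv2.resize(im[170:232,252:392],None,fx=5,fy=5,interpolation=3)
for n,x in(("a",a),("b",b)): cv2.imwrite(f"pics/{n}.png",np.clip(x*2.0,0,255).astype(np.uint8))
A=np.zeros((600,800,3),np.uint8); a=cv2.resize(a,None,fx=.57,fy=.57);A[:a.shape[0],:a.shape[1]]=np.clip(a*2.,0,255);A[290:600,:700]=np.clip(b*2.,0,255)
cv2.imwrite("pics/c.png",A)
E
```

```text
blue 200 [311.  118.3] [ 0.7999 -0.0619  0.02  ]
blue 132 [277.7 192.1] [0.5867 0.0357 0.02  ]
blue 131 [171.2 233.4] [0.4744 0.3313 0.02  ]
brass 139 [336.7 198.5] [ 0.5666 -0.1291  0.02  ]
brass 134 [199.5 211.2] [0.5353 0.2539 0.02  ]
black 190 [204.2 136.7] [0.7298 0.2324 0.085 ]
black 188 [307.  194.8] [ 0.5682 -0.0422  0.085 ]
black 162 [377.5 285.1] [ 0.33  -0.22   0.085]
wood 72 [207.9 143.3] [0.7236 0.2293 0.04  ]
wood 3376 [320.7 202.9] [ 0.5519 -0.0821  0.04  ]
socket [0.46556485 0.25772559 0.032     ]  rim corners [array([0.586, 0.356, 0.012]), array([0.576, 0.204, 0.012]), array([0.425, 0.222, 0.012]), array([0.44 , 0.372, 0.012])]
centre coll [ 0.54365258 -0.20366831  0.07      ] rackcover [ 0.56626389 -0.04213043  0.085     ]
```

View pics/c.png

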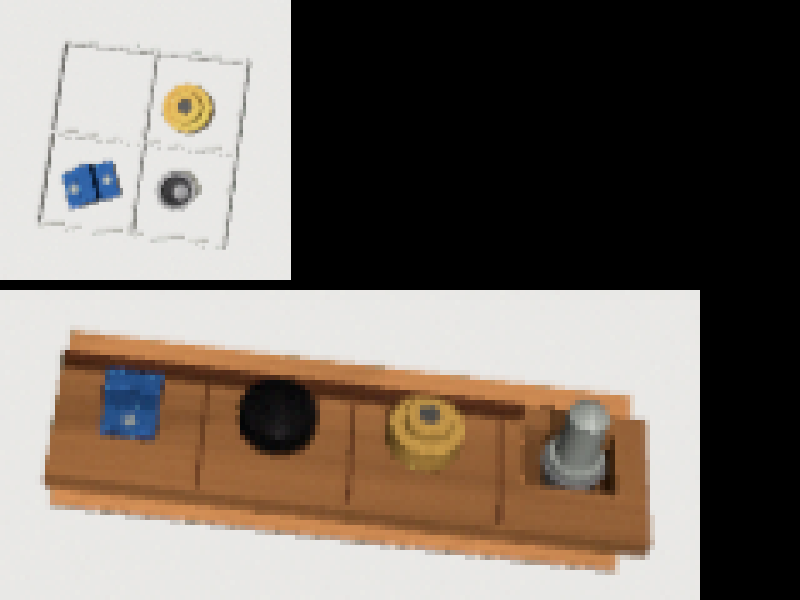

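The crops show the kit rim corners and free cell (upper left), and the rack with bracket, cover, chuck and centre from left to right. The rack is turned about 7°. I'll hover over the cover, square to the slope.

```bash
cat >> h.py <<'E'
RY=np.array([-.126,-.992,0]);RY/=np.linalg.norm(RY)      # rack y in world
RX=np.cross(RY,[0,0,1.])                                 # rack x (towards robot, uphill) 
def rackpose(RY=RY):
    h=np.cross(RY,[0,0,1.]); n=np.array([0,0,np.cos(np.pi/6)])-h*.5
    z=-n; return n,Ro.from_matrix(np.c_[np.cross(RY,z),RY,z])
def down(yaw): # tool x at yaw deg, pointing down
    return Ro.from_euler('z',yaw,degrees=True)*Ro.from_euler('x',180,degrees=True)
def plan(p1,R1,n=8):
    s,p0,R0=tool(); w=(R0.inv()*R1).as_rotvec(); dp=(p1-p0)/n
    if np.linalg.norm(dp)>.06 or np.degrees(np.linalg.norm(w))/n>10.5: print("TOO FAST",np.linalg.norm(dp),np.degrees(np.linalg.norm(w))/n)
    print("t",round(s['time'],2),"turn",(np.degrees(w/n)/60).round(4).tolist(),"off",[ (( R0*Ro.from_rotvec(w/n*i)).inv().apply(dp)/.4).round(3).tolist() for i in range(n)])
E
python3 - <<'E'
from h import *
print(RX)
n,R=rackpose(); print(n)
plan(np.array([.568,-.042,.0795])+.12*n,R,16)
E
```

```text
[-0.99202976  0.12600378  0.        ]
[ 0.49601488 -0.06300189  0.8660254 ]
t 0.1 turn [0.0067, -0.0307, 0.0255] off [[0.091, -0.052, -0.001], [0.09, -0.055, -0.003], [0.088, -0.057, -0.006], [0.086, -0.06, -0.008], [0.084, -0.062, -0.01], [0.082, -0.064, -0.013], [0.08, -0.067, -0.015], [0.078, -0.069, -0.017], [0.075, -0.071, -0.019], [0.073, -0.073, -0.021], [0.07, -0.075, -0.022], [0.067, -0.077, -0.024], [0.064, -0.079, -0.026], [0.061, -0.081, -0.027], [0.058, -0.083, -0.028], [0.055, -0.084, -0.03]]
```

>>> {"name": "carry_out", "arguments": {"offset": [[0.091, -0.052, -0.001], [0.09, -0.055, -0.003], [0.088, -0.057, -0.006], [0.086, -0.06, -0.008], [0.084, -0.062, -0.01], [0.082, -0.064, -0.013], [0.08, -0.067, -0.015], [0.078, -0.069, -0.017]], "turn": [[0.0067, -0.0307, 0.0255], [0.0067, -0.0307, 0.0255], [0.0067, -0.0307, 0.0255], [0.0067, -0.0307, 0.0255], [0.0067, -0.0307, 0.0255], [0.0067, -0.0307, 0.0255], [0.0067, -0.0307, 0.0255], [0.0067, -0.0307, 0.0255]], "gripper": 1, "grip_force": 25}}

```text
time: 1.1
ee_pos: [0.4024, -0.2975, 0.1821]
tool_rot: [-0.008, 0.99, 0.047, -0.132]
contact_force: [0.5, -1.5, 0.2]
finger_gap: 0.0938
grip_force: 0.0
```

>>> {"name": "carry_out", "arguments": {"offset": [[0.075, -0.071, -0.019], [0.073, -0.073, -0.021], [0.07, -0.075, -0.022], [0.067, -0.077, -0.024], [0.064, -0.079, -0.026], [0.061, -0.081, -0.027], [0.058, -0.083, -0.028], [0.055, -0.084, -0.03]], "turn": [[0.0067, -0.0307, 0.0255], [0.0067, -0.0307, 0.0255], [0.0067, -0.0307, 0.0255], [0.0067, -0.0307, 0.0255], [0.0067, -0.0307, 0.0255], [0.0067, -0.0307, 0.0255], [0.0067, -0.0307, 0.0255], [0.0067, -0.0307, 0.0255]]}}

```text
time: 2.1
ee_pos: [0.6282, -0.0491, 0.1841]
tool_rot: [-0.015, 0.964, -0.062, -0.259]
contact_force: [0.9, -0.3, 0.1]
finger_gap: 0.0935
grip_force: 0.0
```

Run:
```python
from h import *
p=r.camera_params("wrist"); im=r.get_image("wrist"); np.save("w1.npy",p,allow_pickle=True)
cv2.imwrite("pics/w1.png",im); cv2.imwrite("pics/w1b.png",np.clip(im*1.8,0,255))
s,p0,R0=tool(); print(s['time'],p0,R0.as_matrix().round(3).tolist(),s['joint_pos'],{k:np.round(v,3).tolist() for k,v in p.items()}, -np.array(p['R']).T@p['t'])
```

```text
2.15 [ 0.63044277 -0.04465801  0.18102364] [[0.858, -0.123, -0.498], [-0.106, -0.992, 0.063], [-0.502, -0.001, -0.865]] [-0.18890638  0.76653636  0.83957919 -0.03601736  2.0600202   1.49686939] {'fx': 325.192, 'fy': 325.192, 'cx': 281.976, 'cy': 213.472, 'R': [[-0.127, -0.992, 0.003], [-0.685, 0.09, 0.723], [-0.718, 0.09, -0.691]], 't': [0.031, 0.324, 0.801]} [ 0.80011245 -0.07037787  0.3185674 ][ WARN:0@1.111] global loadsave.cpp:1063 imwrite_ Unsupported depth image for selected encoder is fallbacked to CV_8U.
```

View pics/w1b.png

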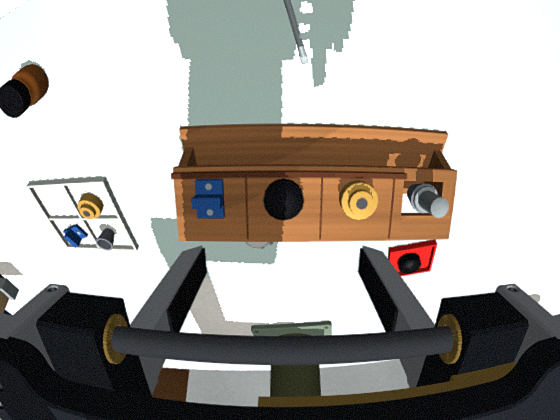

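The wrist view shows the rack with bracket (208,198), cover (283,199), chuck (360,202) and the centre (430,200), and the kit at far left. I'll triangulate the cover with the other cameras.

Run:
```python
from h import *
ims={"wrist":cv2.imread("pics/w1.png"),"top":cv2.imread("pics/top0.png"),"scene":cv2.imread("pics/scene0.png")}
ps={n:r.camera_params(n) for n in("top","scene")}; ps["wrist"]=np.load("w1.npy",allow_pickle=True).item()
near={"wrist":{"bracket":(208,198),"cover":(283,199),"chuck":(360,202)},"top":{"bracket":(278,192),"cover":(307,195),"chuck":(337,199)},"scene":{"bracket":(273,216),"cover":(244,204),"chuck":(215,190)}}
res={}
for o in("bracket","cover","chuck"):
    A=np.zeros((3,3));b=np.zeros(3);info=[]
    for n,im in ims.items():
        hsv=cv2.cvtColor(im,cv2.COLOR_BGR2HSV).astype(int);H,S,V=[hsv[...,i] for i in range(3)]
        m={"bracket":(H>100)&(H<130)&(S>110),"cover":V<30,"chuck":(H>18)&(H<32)&(S>100)}[o]
        N,l,st,c=cv2.connectedComponentsWithStats(m.astype(np.uint8))
        i=min([k for k in range(1,N) if st[k,4]>20],key=lambda k:np.hypot(*(c[k]-near[n][o])))
        info.append((n,st[i,4],c[i].round(1).tolist(),st[i,:4].tolist()))
        C,d=ray(ps[n],*c[i],n=="wrist");P=np.eye(3)-np.outer(d,d);w=3 if n=="wrist" else 1
        A+=w*P;b+=w*P@C
    X=np.linalg.solve(A,b);res[o]=X
    print(o,X.round(4),info,[proj(ps[n],X,n=="wrist").round(1).tolist() for n in ims])
n,R=rackpose()
for o in res:
    print(o,"vs cover: along rack y",(res[o]-res["cover"])@RY,"height normal",(res[o]-res["cover"])@n,"uphill",(res[o]-res["cover"])@(np.cross(RY,n)))
d=res["chuck"]-res["bracket"];print("rack yaw y dir",d/np.linalg.norm(d),np.linalg.norm(d))
```

```text
bracket [0.5786 0.0348 0.0772] [('wrist', np.int32(1033), [208.7, 198.3], [192, 179, 33, 39]), ('top', np.int32(137), [277.8, 192.0], [272, 186, 13, 14]), ('scene', np.int32(103), [273.3, 213.5], [265, 208, 18, 11])] [[208.8, 200.6], [278.0, 191.7], [272.2, 216.6]]
cover [ 0.5694 -0.0424  0.0751] [('wrist', np.int32(1272), [282.9, 199.0], [264, 179, 39, 41]), ('top', np.int32(190), [307.1, 194.8], [300, 188, 15, 15]), ('scene', np.int32(136), [243.0, 205.0], [235, 196, 18, 17])] [[283.0, 198.4], [306.9, 194.9], [243.2, 204.2]]
chuck [ 0.5587 -0.1209  0.0771] [('wrist', np.int32(1019), [357.9, 199.7], [339, 181, 39, 39]), ('top', np.int32(139), [336.7, 198.5], [330, 192, 15, 14]), ('scene', np.int32(215), [216.0, 190.0], [207, 182, 19, 18])] [[358.3, 200.2], [336.4, 198.4], [215.9, 190.7]]
bracket vs cover: along rack y -0.07778075730176845 height normal 0.001542021114364527 uphill 0.0015573549299729011
cover vs cover: along rack y 0.0 height normal 0.0 uphill 0.0
chuck vs cover: along rack y 0.07921687901990024 height normal 0.0013844006208167789 uphill 0.0015488009747380346
rack yaw y dir [-1.26454890e-01 -9.91971954e-01 -8.96703042e-04] 0.156997715677589
```

Run:
```python
from h import *
n,R=rackpose(); foot=np.array([.5643,-.0418,.0697])
plan(foot+.006*n,R,7)
```

```text
t 2.15 turn [0.0001, 0.0003, 0.0004] off [[-0.0, 0.002, 0.044], [-0.0, 0.002, 0.044], [-0.0, 0.002, 0.044], [-0.0, 0.002, 0.044], [-0.0, 0.002, 0.044], [-0.001, 0.002, 0.044], [-0.001, 0.002, 0.044]]
```

>>> {"name": "carry_out", "arguments": {"offset": [[0, 0.002, 0.044], [0, 0.002, 0.044], [0, 0.002, 0.044], [0, 0.002, 0.044], [0, 0.002, 0.044], [0, 0.002, 0.044], [0, 0, 0], [0, 0, 0]], "turn": [[0, 0, 0], [0, 0, 0], [0, 0, 0], [0, 0, 0], [0, 0, 0], [0, 0, 0], [0, 0, 0], [0, 0, 0]], "gripper": 0.28}}

```text
time: 3.15
ee_pos: [0.5752, -0.0486, 0.0936]
tool_rot: [-0.015, 0.964, -0.062, -0.258]
contact_force: [0.3, -0.2, 1.3]
finger_gap: 0.0601
grip_force: 0.0
```

Run:
```python
from h import *
p=r.camera_params("wrist"); im=r.get_image("wrist")
cv2.imwrite("pics/w2.png",np.clip(im.astype(int)*1.8,0,255).astype(np.uint8)[100:420])
n,R=rackpose(); foot=np.array([.5643,-.0418,.0697])
s,p0,R0=tool(); print(p0,s['contact_force'],s['finger_gap'])
plan(foot+.006*n,R,3)
hsv=cv2.cvtColor(im,cv2.COLOR_BGR2HSV).astype(int)
N,l,st,c=cv2.connectedComponentsWithStats(((hsv[...,2]<30)).astype(np.uint8))
for i in range(N):
    if st[i,4]>300: print(st[i],c[i])
print("expected cover px",proj(p,foot+.009*n,True))
```

```text
[ 0.57560275 -0.04868808  0.09397272] [-0.55267146  0.19206636  0.16500943] 0.059824901359933305
t 3.2 turn [0.0004, -0.0009, -0.0005] off [[0.001, -0.005, 0.018], [0.001, -0.005, 0.018], [0.001, -0.005, 0.018]]
[     0      0    560    420 199379] [282.24249294 183.43906831]
[ 247  204   57   59 2587] [275.02628527 232.8964051 ]
[ 168  249  345  143 9247] [390.858008   329.27630583]
[    0   298   560   122 23528] [212.86114417 380.01279327]
expected cover px [275.02635931 235.18168527]
```

View pics/w2.png

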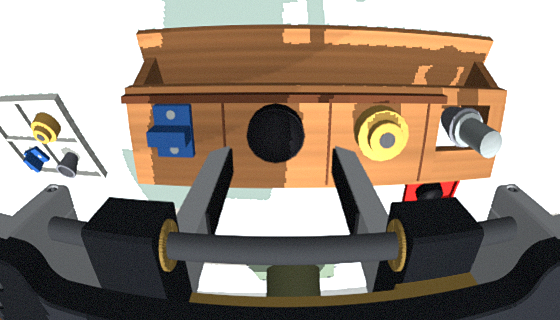

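The cover (275,233) is within 2 px of where it was predicted. I'll finish the approach and close.

>>> {"name": "carry_out", "arguments": {"offset": [[0.002, -0.005, 0.018], [0.002, -0.005, 0.018], [0.002, -0.005, 0.018], [0, 0, 0], [0, 0, 0], [0, 0, 0], [0, 0, 0], [0, 0, 0]], "turn": [[0, 0, 0], [0, 0, 0], [0, 0, 0], [0, 0, 0], [0, 0, 0], [0, 0, 0], [0, 0, 0], [0, 0, 0]]}}

```text
time: 4.2
ee_pos: [0.5671, -0.0416, 0.0736]
tool_rot: [-0.015, 0.964, -0.062, -0.258]
contact_force: [0.4, 0.1, 0.4]
finger_gap: 0.0601
grip_force: 0.0
```

>>> {"name": "carry_out", "arguments": {"offset": [[0, 0, 0], [0, 0, 0], [0, 0, 0], [0, 0, 0], [0, 0, 0], [0, 0, 0], [0, 0, 0], [0, 0, 0]], "turn": [[0, 0, 0], [0, 0, 0], [0, 0, 0], [0, 0, 0], [0, 0, 0], [0, 0, 0], [0, 0, 0], [0, 0, 0]], "gripper": -1, "grip_force": 30}}

```text
time: 5.2
ee_pos: [0.567, -0.0415, 0.0734]
tool_rot: [-0.015, 0.964, -0.062, -0.258]
contact_force: [0.3, 0.2, 0.4]
finger_gap: 0.0005
grip_force: 0.0
```

Run:
```python
from h import *
n,R=rackpose()
s,p0,R0=tool(); print(p0,s['contact_force'],s['finger_gap'],s['grip_force'],s['joint_pos'].round(2), "tip above foot along n",(p0-[.5643,-.0418,.0697])@n)
plan(p0+.1*n,R,5)
```

```text
[ 0.56696397 -0.04148597  0.07344207] [0.27677123 0.1887775  0.37501233] 0.0005229731935182536 0.0 [-0.2   0.71  1.16 -0.04  1.79  1.5 ] tip above foot along n 0.004542311781700672
t 5.2 turn [0.0003, -0.0002, -0.0003] off [[0.0, 0.0, -0.05], [0.0, 0.0, -0.05], [0.0, 0.0, -0.05], [0.0, 0.0, -0.05], [0.0, 0.0, -0.05]]
```

Run:
```python
from h import *
im=r.get_image("wrist"); s2=r.get_image("scene")
A=np.zeros((600,800,3),np.uint8)
A[:320,:560]=np.clip(im[100:].astype(int)*1.8,0,255)
A[322:600,:560]=np.clip(cv2.resize(s2[140:279,150:430],(560,278),interpolation=3).astype(int)*1.8,0,255)
cv2.imwrite("pics/w3.png",A)
```

```text
(no output)
```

View pics/w3.png

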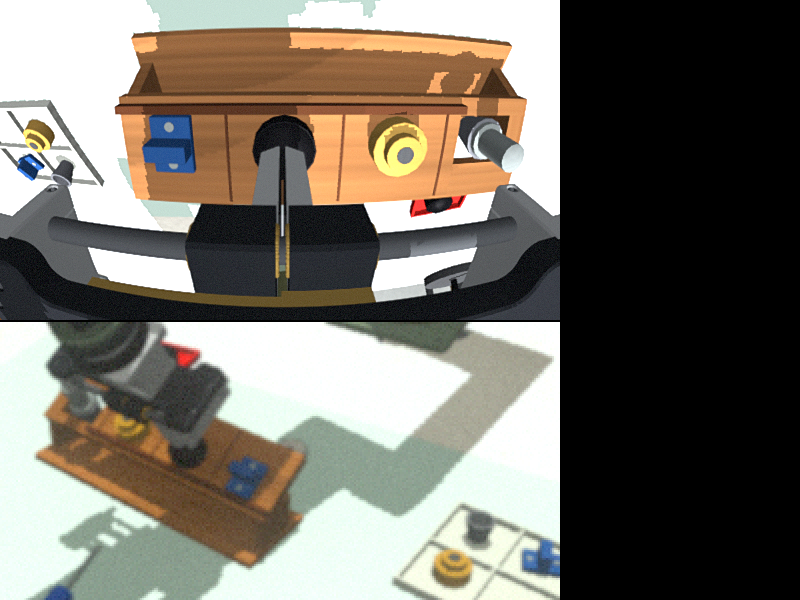

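The fingers closed to zero while lying over the cover at (284,148) in the crop, so the tips passed above it. I'll check where the TCP projects.

Run:
```python
from h import *
n,R=rackpose()
p=r.camera_params("wrist"); s,p0,R0=tool()
for k in (-.02,-.01,0,.01,.02): print(k,proj(p,p0+R0.apply([0,0,k]),True).round(1))
foot=np.array([.5643,-.0418,.0697])
print("cover mid",proj(p,foot+.009*n,True))
pt=r.camera_params("scene")
for k in (-.02,-.01,0,.01,.02): print(k,proj(pt,p0+R0.apply([0,0,k])).round(1))
im=r.get_image("wrist"); A=cv2.resize(im[200:320,220:340],(600,600),interpolation=2)
sc=r.get_image("scene")[180:240,210:290]; B=cv2.resize(sc,(800,600),interpolation=2)
C=np.hstack([A[:,100:500],cv2.resize(B,(400,300)).repeat(2,0)[:600]])
cv2.imwrite("pics/w4.png",np.clip(C.astype(int)*3.5,0,255).astype(np.uint8))
```

```text
-0.02 [282.6 258.9]
-0.01 [282.6 252.5]
0 [282.6 246.7]
0.01 [282.5 241.3]
0.02 [282.5 236.4]
cover mid [283.58526931 249.76789358]
-0.02 [241. 200.]
-0.01 [242.6 202.2]
0 [244.1 204.4]
0.01 [245.7 206.5]
0.02 [247.1 208.6]
```

View pics/w4.png

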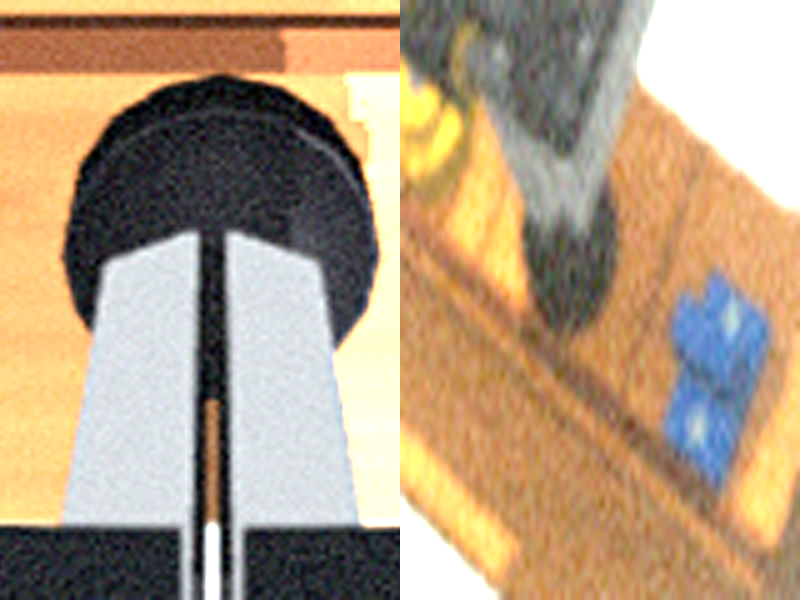

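The tips coincide in the picture with a point about 20 mm nearer the camera than the cover: the 60 mm opening spans about 101 px, so range ≈ 0.19 m, against ≈ 0.22 m for the cover. So the fingers really are above it. I'll reopen and go down guarded, watching the force.

>>> {"name": "carry_out", "arguments": {"offset": [[0, 0, 0], [0, 0, 0], [0, 0, 0], [0, 0, 0], [0, 0, 0.004], [0, 0, 0.004], [0, 0, 0.004], [0, 0, 0]], "turn": [[0, 0, 0], [0, 0, 0], [0, 0, 0], [0, 0, 0], [0, 0, 0], [0, 0, 0], [0, 0, 0], [0, 0, 0]], "gripper": 0.28}}

```text
time: 6.4
ee_pos: [0.5643, -0.0411, 0.0691]
tool_rot: [-0.016, 0.964, -0.062, -0.258]
contact_force: [0.0, 0.5, 0.8]
finger_gap: 0.0601
grip_force: 0.0
```

Run:
```python
from h import *
p=r.camera_params("wrist"); im=r.get_image("wrist"); s,p0,R0=tool()
print(p0,s['contact_force'],s['finger_gap'])
C=-np.array(p['R']).T@p['t']; print("cam-TCP tool",R0.inv().apply(C-p0), "optical axis tool",R0.inv().apply(np.array(p['R'])[2]))
A=cv2.resize(im[180:330,180:380],(800,600),interpolation=2)
cv2.imwrite("pics/w5.png",np.clip(A.astype(int)*3,0,255).astype(np.uint8))
g=.03
for k in (-.03,-.02,-.01,0):
  for x in (-.008,.0,.008): print(k,x,[proj(p,p0+R0.apply([x,y,k]),True).round(1).tolist() for y in(-g,g)])
```

```text
[ 0.56448292 -0.04116835  0.06918103] [-0.02783357 -0.19350736 -0.17536465] 0.060315810513412074
cam-TCP tool [ 0.08257355 -0.00048127 -0.2029274 ] optical axis tool [-2.80476209e-01  3.24319460e-04  9.59860923e-01]
-0.03 -0.008 [[232.8, 277.4], [332.6, 277.4]]
-0.03 0.0 [[232.0, 265.5], [333.4, 265.4]]
-0.03 0.008 [[231.2, 253.1], [334.2, 253.1]]
-0.02 -0.008 [[234.9, 270.1], [330.3, 270.1]]
-0.02 0.0 [[234.2, 258.6], [331.1, 258.6]]
-0.02 0.008 [[233.6, 246.7], [331.8, 246.6]]
-0.01 -0.008 [[237.0, 263.5], [328.3, 263.4]]
-0.01 0.0 [[236.3, 252.3], [328.9, 252.2]]
-0.01 0.008 [[235.7, 240.8], [329.5, 240.8]]
0 -0.008 [[238.8, 257.3], [326.3, 257.3]]
0 0.0 [[238.3, 246.5], [326.9, 246.5]]
0 0.008 [[237.7, 235.4], [327.5, 235.4]]
```

View pics/w5.png

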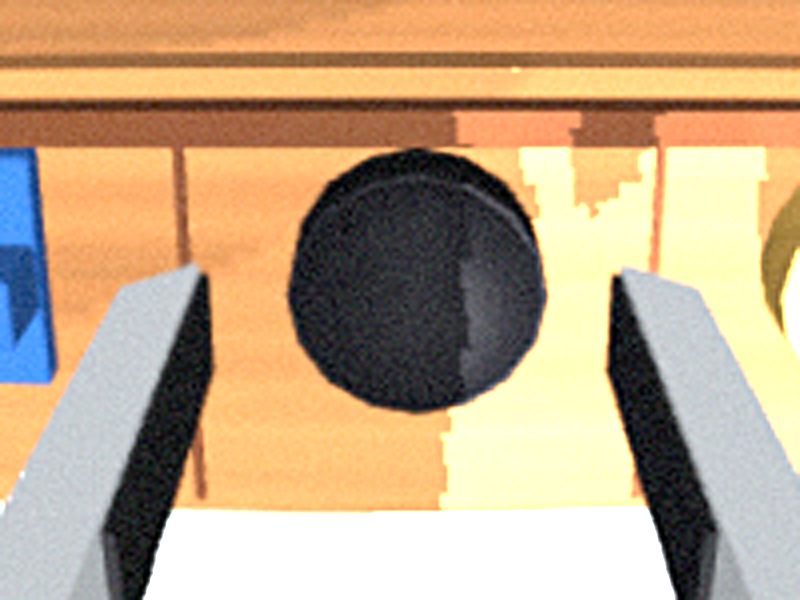

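The fingertip corners at (231,248) and (333,247) match a point about 21 mm behind the reported TCP. I'll use that as the true tip: 15 mm further down, with a small centring shift.

>>> {"name": "carry_out", "arguments": {"offset": [[0.001, 0.001, 0.006], [0.001, 0.001, 0.006], [0.001, 0.001, 0.006], [0, 0.001, 0.006], [0, 0, 0.006], [0, 0, 0.006], [0, 0, 0], [0, 0, 0]], "turn": [[0, 0, 0], [0, 0, 0], [0, 0, 0], [0, 0, 0], [0, 0, 0], [0, 0, 0], [0, 0, 0], [0, 0, 0]]}}

```text
time: 7.45
ee_pos: [0.5583, -0.042, 0.0563]
tool_rot: [-0.015, 0.964, -0.062, -0.258]
contact_force: [-0.5, 0.3, 1.1]
finger_gap: 0.0604
grip_force: 0.0
```

>>> {"name": "carry_out", "arguments": {"offset": [[0, 0, 0], [0, 0, 0], [0, 0, 0], [0, 0, 0], [0, 0, 0], [0, 0, 0], [0, 0, 0], [0, 0, 0]], "turn": [[0, 0, 0], [0, 0, 0], [0, 0, 0], [0, 0, 0], [0, 0, 0], [0, 0, 0], [0, 0, 0], [0, 0, 0]], "gripper": -1, "grip_force": 30}}

```text
time: 8.45
ee_pos: [0.5584, -0.042, 0.0563]
tool_rot: [-0.015, 0.964, -0.062, -0.258]
contact_force: [0.1, 1.0, 0.4]
finger_gap: 0.0408
grip_force: 30.0
```

Gripped (gap 40.8 mm, 30 N). Next I'll lift and carry it to the free cell.

Run:
```python
from h import *
import h
n,R=rackpose(); s,p0,R0=tool(); foot=np.array([.5643,-.0418,.0697]); print((p0-foot)@n)
p0l=p0+.096*n
h.tool=lambda:(s,p0l,R0)
h.plan(np.array([.548,.321,.10]),down(38.4),10)
```

```text
-0.01453147793763387
t 8.45 turn [-0.0197, 0.0472, -0.0744] off [[-0.018, -0.09, 0.021], [-0.012, -0.091, 0.019], [-0.005, -0.092, 0.016], [0.001, -0.093, 0.014], [0.008, -0.093, 0.013], [0.014, -0.092, 0.011], [0.021, -0.091, 0.01], [0.027, -0.089, 0.01], [0.034, -0.087, 0.009], [0.04, -0.084, 0.009]]
```

>>> {"name": "carry_out", "arguments": {"offset": [[0, 0, -0.06], [0, 0, -0.06], [0, 0, -0.06], [0, 0, -0.06], [-0.018, -0.09, 0.021], [-0.012, -0.091, 0.019], [-0.005, -0.092, 0.016], [0.001, -0.093, 0.014]], "turn": [[0, 0, 0], [0, 0, 0], [0, 0, 0], [0, 0, 0], [-0.0197, 0.0472, -0.0744], [-0.0197, 0.0472, -0.0744], [-0.0197, 0.0472, -0.0744], [-0.0197, 0.0472, -0.0744]]}}

```text
time: 9.45
ee_pos: [0.5823, 0.1009, 0.1238]
tool_rot: [-0.01, 0.982, 0.099, -0.158]
contact_force: [-0.3, -0.5, -0.3]
finger_gap: 0.0405
grip_force: 30.0
```

>>> {"name": "carry_out", "arguments": {"offset": [[0.008, -0.093, 0.013], [0.014, -0.092, 0.011], [0.021, -0.091, 0.01], [0.027, -0.089, 0.01], [0.034, -0.087, 0.009], [0.04, -0.084, 0.009], [0, 0, 0], [0, 0, 0]], "turn": [[-0.0197, 0.0472, -0.0744], [-0.0197, 0.0472, -0.0744], [-0.0197, 0.0472, -0.0744], [-0.0197, 0.0472, -0.0744], [-0.0197, 0.0472, -0.0744], [-0.0197, 0.0472, -0.0744], [0, 0, 0], [0, 0, 0]]}}

```text
time: 10.45
ee_pos: [0.5482, 0.3204, 0.1007]
tool_rot: [0.0, 0.944, 0.329, -0.001]
contact_force: [0.7, 0.0, -0.6]
finger_gap: 0.0411
grip_force: 30.0
```

Run:
```python
from h import *
p=r.camera_params("wrist"); im=r.get_image("wrist"); np.save("w6.npy",p,allow_pickle=True); cv2.imwrite("pics/w6raw.png",im)
s,p0,R0=tool(); print(p0,s['finger_gap'],s['joint_pos'].round(2),R0.as_matrix().round(3).tolist())
print("cell proj",proj(p,np.array([.548,.321,.004]),True),"socket",proj(p,np.array([.4656,.2577,.032]),True))
cv2.imwrite("pics/w6.png",np.clip(im.astype(int)*1.4,0,255).astype(np.uint8))
```

```text
[0.54873222 0.32004345 0.10081087] 0.04071861840121276 [ 0.39  0.4   1.46 -0.    1.28  1.29] [[0.784, 0.62, -0.001], [0.62, -0.784, -0.001], [-0.001, 0.0, -1.0]]
cell proj [281.69087394 207.58749013] socket [280.17435358 315.79824218]
```

View pics/w6.png

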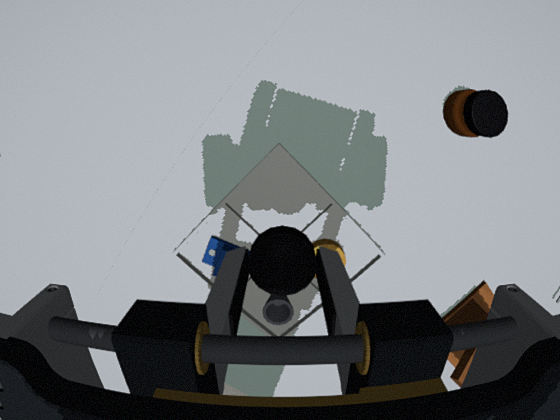

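The wrist view shows the tray with its far corner at (280,144), side corners near (177,250) and (382,254), near corner (278,336) and the socket mouth near (279,308). I'll measure the tray from these.

Run:
```python
from h import *
p=np.load("w6.npy",allow_pickle=True).item()
c=[onz(p,*q,.012,True) for q in [(280,144),(382,254),(278,336),(177,250)]]
for a in c: print(a.round(4))
print("centre",np.mean(c,0),"diag",np.linalg.norm(c[0]-c[2]),np.linalg.norm(c[1]-c[3]))
print("socket",onz(p,279,308,.032,True))
im=cv2.imread("pics/w6raw.png"); A=cv2.resize(im[280:345,230:330],(800,520),interpolation=2); B=cv2.resize(im[130:170,250:310],(300,200),interpolation=2)
cv2.imwrite("pics/w6c.png",np.clip(A.astype(int)*1.6,0,255).astype(np.uint8))
```

```text
[0.595  0.3601 0.012 ]
[0.5747 0.2129 0.012 ]
[0.4314 0.2339 0.012 ]
[0.4497 0.3777 0.012 ]
centre [0.51268771 0.29617735 0.012     ] diag 0.20661117695131048 0.2068218802356291
socket [0.47228351 0.26443693 0.032     ]
```

View pics/w6c.png

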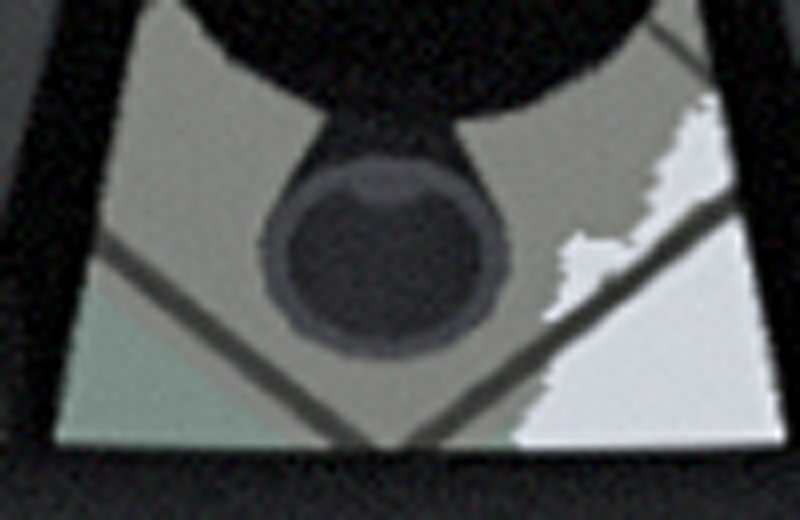

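That was my last picture view, so from here I measure by code only. The dark lines are the inner rim walls, so the 0.207 m diagonal is right for the 148 mm inside. Next I'll cross-check the socket, tray parts and held cover with the fixed cameras.

Run:
```python
from h import *
pt,ps=r.camera_params("top"),r.camera_params("scene"); pw=np.load("w6.npy",allow_pickle=True).item()
t0,s0,w=[cv2.imread("pics/"+x) for x in("top0.png","scene0.png","w6raw.png")]
s1=r.get_image("scene"); cv2.imwrite("pics/scene1.png",s1)
def comp(m,box,lo=8):
    k=np.zeros(m.shape,np.uint8);x0,y0,x1,y1=box;k[y0:y1,x0:x1]=m[y0:y1,x0:x1]
    N,l,st,c=cv2.connectedComponentsWithStats(k); return [(st[i,4],st[i,:4].tolist(),c[i].round(1)) for i in range(1,N) if st[i,4]>=lo]
V=lambda i:cv2.cvtColor(i,cv2.COLOR_BGR2HSV)[...,2].astype(int)
print("floor V",np.median(V(t0)[200:212,168:180]),np.median(V(s0)[270:280,395:405]))
for th in(70,): 
    print("top sock",comp(V(t0)<th,(190,226,206,244)));print("scene sock",comp(V(s0)<th,(378,230,402,254)))
print(V(t0)[228:244,188:208]); print(V(s0)[230:254,378:402])
H=cv2.cvtColor(s1,cv2.COLOR_BGR2HSV).astype(int)
print("cover scene1",comp(H[...,2]<30,(340,180,460,300),20))
s,p0,R0=tool()
for k in(-.045,-.03,-.0145,0,.015): print(k,proj(ps,p0+[0,0,-k]).round(1))
for a,z in((386,256),): print("sock wrist",onz(pw,230+a/8,280+z/8,.032,True))
def hb(i): 
    h=cv2.cvtColor(i,cv2.COLOR_BGR2HSV).astype(int); return (h[...,0]>18)&(h[...,0]<32)&(h[...,1]>100)
print("brass",comp(hb(t0),(190,200,212,225)),comp(hb(s0),(360,245,395,275)))
```

```text
floor V 116.0 125.0
top sock [(np.int32(60), [192, 230, 10, 11], array([195.7, 235.1]))]
scene sock [(np.int32(182), [383, 233, 18, 19], array([389.3, 242.5]))]
[[117 116 116 116 117 116 117 117 117 117 116 116 117 116 116 117 116 116
  117 116]
 [117 117 116 116 117 116 112 110 110 110 110 111 111 116 116 116 116 116
  116 116]
 [116 116 116 116 114 111  90  69  69  70  75  78  82 111 116 117 116 117
  116 116]
 [117 116 116 115 100  88  86  61  54  63  73  75  74  80 111 116 117 117
  116 117]
 [116 116 116 110  89  57  29  35  34  32  32  55  75  66  84 116 116 116
  117 116]
 [116 116 114  88  78  29  34  34  38  45  42  37  59  80  83 111 116 116
  116 116]
 [116 116 111  83  39  32  32  37  61  77  72  51  50  86  77  84 116 116
  117 116]
 [116 115 102  83  23  31  33  44  92  87  83  77  36  84  70  84 116 116
  116 117]
 [117 115 105  84  28  31  30  48  90  84  81  74  48  86  67  91 117 116
  117 116]
 [116 117 114  81  41  27  27  35  78  77  73  59  48  85  92 116 117 117
  116 116]
 [116 116 114  93  60  33  25  27  36  55  49  38  77  90 117 116 116 116
  116 117]
 [11
[... 2613 characters left out ...]
105
  121 126 123 125 124 127]
 [125 124 124 122 123 114 103  88  77  74  74  72  75  75  74  87 100 117
  123 127 123 123 125 125]
 [117 120 123 123 125 121 114 101  90  87  87  87  88  87  89 101 115 124
  127 125 127 125 125 124]]
cover scene1 [(np.int32(305), [392, 180, 60, 21], array([417.2, 187.1])), (np.int32(138), [440, 180, 20, 17], array([452.8, 188.4])), (np.int32(288), [407, 202, 31, 43], array([421.8, 230.1]))]
-0.045 [418.5 226.2]
-0.03 [416.7 232.6]
-0.0145 [415.  239.1]
0 [413.4 245. ]
0.015 [411.8 251. ]
sock wrist [0.46804984 0.26205558 0.032     ]
brass [(np.int32(140), [193, 205, 14, 14], array([199.5, 211.3]))] [(np.int32(235), [367, 254, 19, 18], array([376.1, 262.1]))]
```

Run:
```python
from h import *
pt,ps=r.camera_params("top"),r.camera_params("scene")
s1=cv2.imread("pics/scene1.png");V=s1.max(2).astype(int)
for v in range(226,248,2): 
    x=np.where(V[v,395:445]<40)[0]+395; print(v,(x.min(),x.max()) if len(x) else None)
print("sock scene",onz(ps,390.2,238.5,.032),"top",onz(pt,197,235.5,.032))
C1,d1=ray(ps,390.2,238.5);C2,d2=ray(pt,197,235.5)
A=sum(np.eye(3)-np.outer(d,d) for d in(d1,d2));b=sum((np.eye(3)-np.outer(d,d))@C for C,d in((C1,d1),(C2,d2)));print(np.linalg.solve(A,b))
print("chuck top/scene z .015",onz(pt,199.5,211.3,.016),onz(ps,376.1,262.1,.016))
s,p0,R0=tool()
base=p0+[0,0,.0145]
a=np.linspace(0,2*np.pi,60)
for h in(0,.015):
    q=np.array([proj(ps,base+[.021*np.cos(t),.021*np.sin(t),h]) for t in a]); print("pred outline h",h,q.min(0),q.max(0))
```

```text
226 (np.int64(412), np.int64(432))
228 (np.int64(411), np.int64(431))
230 (np.int64(410), np.int64(430))
232 (np.int64(410), np.int64(430))
234 (np.int64(410), np.int64(429))
236 (np.int64(409), np.int64(426))
238 (np.int64(408), np.int64(425))
240 (np.int64(406), np.int64(424))
242 (np.int64(408), np.int64(424))
244 (np.int64(412), np.int64(420))
246 None
sock scene [0.46721806 0.26170629 0.032     ] top [0.46693128 0.25774474 0.032     ]
[0.4665039  0.25976562 0.0307138 ]
chuck top/scene z .015 [0.53535198 0.25468012 0.016     ] [0.5352589  0.25591332 0.016     ]
pred outline h 0 [403.42736228 231.84153047] [426.72171572 246.56727212]
pred outline h 0.015 [404.96496069 225.63248524] [428.52523618 240.26564711]
```

The socket agrees across all three cameras at about (0.4675, 0.261), and the held cover's base sits 14.5 mm above the reported TCP, as predicted. The cell target is (0.550, 0.325).

Run:
```python
from h import *
plan(np.array([.550,.325,-.0065]),down(38.4),6)
```

```text
t 10.55 turn [-0.0, 0.0001, -0.0003] off [[0.002, -0.001, 0.045], [0.002, -0.001, 0.045], [0.002, -0.001, 0.045], [0.002, -0.001, 0.045], [0.002, -0.001, 0.045], [0.002, -0.001, 0.045]]
```

>>> {"name": "carry_out", "arguments": {"offset": [[0.003, -0.001, 0.05], [0.003, -0.001, 0.05], [0.002, -0.001, 0.05], [0.002, -0.001, 0.05], [0.002, -0.001, 0.03], [0, -0.001, 0.02], [0, 0, 0.012], [0, 0, 0.005]], "turn": [[0, 0, 0], [0, 0, 0], [0, 0, 0], [0, 0, 0], [0, 0, 0], [0, 0, 0], [0, 0, 0], [0, 0, 0]]}}

```text
time: 11.55
ee_pos: [0.5509, 0.3259, -0.0057]
tool_rot: [-0.0, 0.944, 0.329, 0.0]
contact_force: [-0.3, -0.6, -0.7]
finger_gap: 0.0407
grip_force: 30.0
```

>>> {"name": "carry_out", "arguments": {"offset": [[0, 0, 0.003], [0, 0, 0.003], [0, 0, 0.003], [0, 0, 0], [0, 0, 0], [0, 0, 0], [0, 0, 0], [0, 0, 0]], "turn": [[0, 0, 0], [0, 0, 0], [0, 0, 0], [0, 0, 0], [0, 0, 0], [0, 0, 0], [0, 0, 0], [0, 0, 0]]}}

```text
time: 12.55
ee_pos: [0.5506, 0.3258, -0.0096]
tool_rot: [-0.0, 0.944, 0.329, -0.0]
contact_force: [0.6, 0.8, -0.6]
finger_gap: 0.0404
grip_force: 30.0
```

>>> {"name": "carry_out", "arguments": {"offset": [[0, 0, 0.0025], [0, 0, 0.0025], [0, 0, 0.0025], [0, 0, 0], [0, 0, 0], [0, 0, 0], [0, 0, 0], [0, 0, 0]], "turn": [[0, 0, 0], [0, 0, 0], [0, 0, 0], [0, 0, 0], [0, 0, 0], [0, 0, 0], [0, 0, 0], [0, 0, 0]]}}

```text
time: 13.55
ee_pos: [0.5506, 0.3258, -0.011]
tool_rot: [0.0, 0.944, 0.329, -0.0]
contact_force: [-3.8, -0.9, 7.1]
finger_gap: 0.0406
grip_force: 30.0
```

Contact at 7 N, with the base on the floor. Release gently, then rise.

>>> {"name": "carry_out", "arguments": {"offset": [[0, 0, 0], [0, 0, 0], [0, 0, 0], [0, 0, 0], [0, 0, -0.02], [0, 0, -0.05], [0, 0, -0.12], [0, 0, -0.12]], "turn": [[0, 0, 0], [0, 0, 0], [0, 0, 0], [0, 0, 0], [0, 0, 0], [0, 0, 0], [0, 0, 0], [0, 0, 0]], "gripper": 0.17}}

```text
time: 14.55
ee_pos: [0.5508, 0.3258, 0.1142]
tool_rot: [-0.0, 0.944, 0.329, 0.0]
contact_force: [-0.2, 0.2, -0.0]
finger_gap: 0.0551
grip_force: 0.0
```

Run:
```python
from h import *
s,p0,R0=tool(); print(p0,s['finger_gap'],s['contact_force'])
p=r.camera_params("wrist"); im=r.get_image("wrist"); cv2.imwrite("pics/w7.png",im)
sc=r.get_image("scene"); cv2.imwrite("pics/scene2.png",sc); ps=r.camera_params("scene")
e=proj(p,np.array([.5506,.3258,.015]),True); print("pred wrist",e)
m=(im.max(2)<45).astype(np.uint8); N,l,st,c=cv2.connectedComponentsWithStats(m)
for i in range(1,N):
    if st[i,4]>300: print(st[i],c[i].round(1),onz(p,*c[i],.013,True).round(4))
print("scene pred",proj(ps,np.array([.5506,.3258,.013])))
N,l,st,c=cv2.connectedComponentsWithStats((sc.max(2)<45).astype(np.uint8))
for i in range(1,N):
    if st[i,4]>60 and 340<c[i,0]<460 and 200<c[i,1]<300: print(st[i],c[i].round(1),onz(ps,*c[i],.013).round(4))
# rack centre: expected place (y=120) from cover place
n,R=rackpose(); foot=np.array([.5643,-.0418,.0697])+[.001,-.0005,0]
C=foot+.16*RY; print("centre board pt",C)
plan(C+.15*n,R,16)
```

```text
[0.55083459 0.32583794 0.11416677] 0.05508887768197984 [-0.17518117  0.16053632 -0.04316128]
pred wrist [282.22697157 207.49506888]
[439  96  28  45 433] [448.1 117. ] [0.7287 0.2535 0.013 ]
[ 453   97   48   45 1699] [477.5 118.8] [0.7533 0.2255 0.013 ]
[ 261  186   43   44 1450] [281.9 207.3] [0.5501 0.3258 0.013 ]
[    0   237   560   183 60728] [281.7 355.7] [0.4049 0.211  0.013 ]
[266 290  29  32 595] [280.5 306.4] [0.4611 0.2572 0.013 ]
scene pred [407.25702544 280.00465338]
[437 192  13  36 177] [442.8 209.8] [0.2763 0.3352 0.013 ]
[397 271  20  19 306] [407.  280.1] [0.5512 0.3254 0.013 ]
centre board pt [ 0.5451394  -0.20102476  0.0697    ]
t 14.65 turn [0.0123, -0.0305, 0.0465] off [[-0.044, 0.072, -0.013], [-0.041, 0.074, -0.012], [-0.038, 0.076, -0.012], [-0.035, 0.077, -0.012], [-0.031, 0.079, -0.012], [-0.028, 0.08, -0.012], [-0.024, 0.081, -0.012], [-0.021, 0.082, -0.012], [-0.017, 0.083, -0.013], [-0.013, 0.084, -0.013], [-0.01, 0.084, -0.014], [-0.006, 0.084, -0.015], [-0.002, 0.084, -0.016], [0.001, 0.084, -0.017], [0.005, 0.084, -0.018], [0.008, 0.083, -0.019]]
```

The cover is in the cell, flat at (0.5505, 0.3257) in both the wrist and scene views. Now to the centre.

>>> {"name": "carry_out", "arguments": {"offset": [[-0.044, 0.072, -0.013], [-0.041, 0.074, -0.012], [-0.038, 0.076, -0.012], [-0.035, 0.077, -0.012], [-0.031, 0.079, -0.012], [-0.028, 0.08, -0.012], [-0.024, 0.081, -0.012], [-0.021, 0.082, -0.012]], "turn": [[0.0123, -0.0305, 0.0465], [0.0123, -0.0305, 0.0465], [0.0123, -0.0305, 0.0465], [0.0123, -0.0305, 0.0465], [0.0123, -0.0305, 0.0465], [0.0123, -0.0305, 0.0465], [0.0123, -0.0305, 0.0465], [0.0123, -0.0305, 0.0465]], "gripper": 0.28}}

```text
time: 15.65
ee_pos: [0.5826, 0.056, 0.1532]
tool_rot: [-0.007, 0.981, 0.137, -0.137]
contact_force: [0.4, -0.1, 1.1]
finger_gap: 0.0601
grip_force: 0.0
```

>>> {"name": "carry_out", "arguments": {"offset": [[-0.017, 0.083, -0.013], [-0.013, 0.084, -0.013], [-0.01, 0.084, -0.014], [-0.006, 0.084, -0.015], [-0.002, 0.084, -0.016], [0.001, 0.084, -0.017], [0.005, 0.084, -0.018], [0.008, 0.083, -0.019]], "turn": [[0.0123, -0.0305, 0.0465], [0.0123, -0.0305, 0.0465], [0.0123, -0.0305, 0.0465], [0.0123, -0.0305, 0.0465], [0.0123, -0.0305, 0.0465], [0.0123, -0.0305, 0.0465], [0.0123, -0.0305, 0.0465], [0.0123, -0.0305, 0.0465]]}}

```text
time: 16.65
ee_pos: [0.6146, -0.2134, 0.1932]
tool_rot: [-0.013, 0.962, -0.063, -0.265]
contact_force: [-0.4, -0.4, -0.6]
finger_gap: 0.0603
grip_force: 0.0
```

Run:
```python
from h import *
import time
r.get_image("top")
p=r.camera_params("wrist"); im=r.get_image("wrist"); np.save("w8.npy",p,allow_pickle=True); cv2.imwrite("pics/w8.png",im)
s,p0,R0=tool(); n,R=rackpose(); print(p0,s['finger_gap'],s['joint_vel'].round(3),"tool err",np.degrees((R0.inv()*R).as_rotvec()))
C=np.array([.5451,-.2010,.0697])
for h in (0,.005,.039,.046): print(h,proj(p,C+h*n,True).round(1))
hsv=cv2.cvtColor(im,cv2.COLOR_BGR2HSV).astype(int); u,v=proj(p,C+.02*n,True).astype(int)
g=((hsv[...,1]<60)&(hsv[...,2]>25)&(hsv[...,2]<250)).astype(np.uint8); k=np.zeros_like(g); k[v-45:v+45,u-40:u+40]=g[v-45:v+45,u-40:u+40]
N,l,st,c=cv2.connectedComponentsWithStats(k)
for i in range(1,N):
    if st[i,4]>40: print(st[i],c[i].round(1))
for y in range(v-36,v+40,3): print(y,"".join("#" if hsv[y,x,1]<60 and hsv[y,x,2]>60 else("." if hsv[y,x,2]<45 else "-") for x in range(u-42,u+42)))
```

```text
[ 0.61425677 -0.21665369  0.19160295] 0.05996362141956821 [ 0.051 -0.035  0.06   0.05  -0.012 -0.001] tool err [ 0.33575918  0.78384604 -0.56078704]
0 [273.2 196.2]
0.005 [273.1 197.3]
0.039 [272.4 205.9]
0.046 [272.3 207.9]
[232 155  80  90 647] [281.8 225.5]
[ 249  181   45   36 1221] [271.5 198.9]
164 ---------------.-..------------.....................------...................#######
167 --------------------------------------------------------------------------------####
170 --------------------------------------------------------------------------------####
173 --------------------------------------------------------------------------------####
176 ---------------------------------------------------------------------------------###
179 --------------------------------------------------------------------------------####
182 -------------------.---------------..-------------..----------------------------####
185 ---------------------------------.-----#########--..----------------------------####
188 ------------------------------##---####---....--##########----------------------##
[... 815 characters left out ...]
-------------------------------------------------------------------------####
221 --------------------------------------------------------------------------------####
224 --------------------------------------------------------------------------------####
227 --------------------------------------------------------------------------------####
230 --------------------------------------------------------------------------------####
233 --------------------------------------------------------------------------------####
236 --------------------------------------------------------------------------------####
239 ####################################################################################
```

The centre lies where predicted: the shank's pixel columns are centred at 273 and its end is at row 216. Now approach and grip.

Run:
```python
from h import *
n,R=rackpose(); plan(np.array([.5451,-.2010,.0697])-.012*n,R,8)
```

```text
t 16.75 turn [0.0007, 0.0016, -0.0012] off [[0.001, -0.002, 0.048], [0.0, -0.002, 0.048], [0.0, -0.002, 0.048], [0.0, -0.002, 0.048], [0.0, -0.002, 0.048], [0.0, -0.002, 0.048], [0.0, -0.002, 0.048], [0.0, -0.002, 0.048]]
```

>>> {"name": "carry_out", "arguments": {"offset": [[0, -0.002, 0.06], [0, -0.002, 0.06], [0, -0.002, 0.06], [0, -0.002, 0.06], [0, -0.002, 0.06], [0, -0.002, 0.05], [0, -0.002, 0.02], [0, 0, 0]], "turn": [[0.0007, 0.0016, -0.0012], [0.0007, 0.0016, -0.0012], [0.0007, 0.0016, -0.0012], [0.0007, 0.0016, -0.0012], [0.0007, 0.0016, -0.0012], [0.0007, 0.0016, -0.0012], [0.0007, 0.0016, -0.0012], [0.0007, 0.0016, -0.0012]]}}

```text
time: 17.75
ee_pos: [0.5403, -0.1975, 0.0651]
tool_rot: [-0.017, 0.964, -0.058, -0.259]
contact_force: [-0.2, 0.1, 0.4]
finger_gap: 0.0606
grip_force: 0.0
```

Run:
```python
from h import *
n,R=rackpose(); s,p0,R0=tool(); C=np.array([.5451,-.2010,.0697]); d=p0-C
print(p0,"h",d@n,"y",d@RY,"uphill",d@np.cross(RY,n),s['contact_force'],"err deg",np.degrees((R0.inv()*R).as_rotvec()))
plan(C-.012*n,R,1)
```

```text
[ 0.54029714 -0.19747439  0.06508038] h -0.006605120409157784 y -0.002892334014993193 uphill 0.0022011645336389865 [-0.23965669  0.11873805  0.42025484] err deg [0.07418471 0.03213205 0.38501518]
t 17.75 turn [0.0012, 0.0005, 0.0064] off [[0.005, 0.007, 0.013]]
```

>>> {"name": "carry_out", "arguments": {"offset": [[0.003, 0.004, 0.006], [0.002, 0.003, 0.007], [0, 0, 0], [0, 0, 0], [0, 0, 0], [0, 0, 0], [0, 0, 0], [0, 0, 0]], "turn": [[0, 0, 0.003], [0, 0, 0.003], [0, 0, 0], [0, 0, 0], [0, 0, 0], [0, 0, 0], [0, 0, 0], [0, 0, 0]]}}

```text
time: 18.75
ee_pos: [0.5393, -0.2008, 0.0594]
tool_rot: [-0.016, 0.964, -0.061, -0.258]
contact_force: [-0.2, -0.1, 0.4]
finger_gap: 0.0601
grip_force: 0.0
```

>>> {"name": "carry_out", "arguments": {"offset": [[0, 0, 0], [0, 0, 0], [0, 0, 0], [0, 0, 0], [0, 0, 0], [0, 0, 0], [0, 0, 0], [0, 0, 0]], "turn": [[0, 0, 0], [0, 0, 0], [0, 0, 0], [0, 0, 0], [0, 0, 0], [0, 0, 0], [0, 0, 0], [0, 0, 0]], "gripper": -1, "grip_force": 30}}

```text
time: 19.75
ee_pos: [0.5393, -0.2009, 0.0594]
tool_rot: [-0.016, 0.964, -0.061, -0.258]
contact_force: [0.9, 0.0, 0.4]
finger_gap: 0.0213
grip_force: 30.0
```

Run:
```python
from h import *
import h
n,R=rackpose(); s,p0,R0=tool(); C=np.array([.5451,-.2010,.0697]); d=p0-C
print(p0,"h",d@n,"y",d@RY,"uphill",d@np.cross(RY,n),s['contact_force'],s['finger_gap'])
p0l=p0+.096*n; h.tool=lambda:(s,p0l,R0)
h.plan(np.array([.4675,.261,.135]),down(38.4),20)
```

```text
[ 0.53930486 -0.20091825  0.05937856] h -0.011818254413218368 y 0.0006491063354994904 uphill -0.00017306562408928809 [0.90693214 0.00218249 0.38400052] 0.021320610087332596
t 19.75 turn [-0.0099, 0.0237, -0.0371] off [[-0.019, -0.056, 0.012], [-0.017, -0.057, 0.011], [-0.015, -0.058, 0.01], [-0.013, -0.058, 0.009], [-0.011, -0.059, 0.008], [-0.009, -0.059, 0.007], [-0.007, -0.06, 0.006], [-0.004, -0.06, 0.006], [-0.002, -0.06, 0.005], [0.0, -0.06, 0.004], [0.002, -0.06, 0.004], [0.005, -0.06, 0.003], [0.007, -0.06, 0.003], [0.009, -0.06, 0.002], [0.011, -0.059, 0.002], [0.014, -0.059, 0.002], [0.016, -0.058, 0.001], [0.018, -0.058, 0.001], [0.02, -0.057, 0.001], [0.022, -0.056, 0.001]]
```

>>> {"name": "carry_out", "arguments": {"offset": [[0, 0, -0.05], [0, 0, -0.06], [0, 0, -0.06], [0, 0, -0.06], [0, 0, -0.06], [-0.019, -0.056, 0.012], [-0.017, -0.057, 0.011], [-0.015, -0.058, 0.01]], "turn": [[0, 0, 0], [0, 0, 0], [0, 0, 0], [0, 0, 0], [0, 0, 0], [-0.0099, 0.0237, -0.0371], [-0.0099, 0.0237, -0.0371], [-0.0099, 0.0237, -0.0371]], "grip_force": 40}}

```text
time: 20.75
ee_pos: [0.5783, -0.1369, 0.1581]
tool_rot: [-0.014, 0.975, -0.001, -0.222]
contact_force: [0.7, 0.3, -1.4]
finger_gap: 0.0211
grip_force: 40.0
```

>>> {"name": "carry_out", "arguments": {"offset": [[-0.013, -0.058, 0.009], [-0.011, -0.059, 0.008], [-0.009, -0.059, 0.007], [-0.007, -0.06, 0.006], [-0.004, -0.06, 0.006], [-0.002, -0.06, 0.005], [0, -0.06, 0.004], [0.002, -0.06, 0.004]], "turn": [[-0.0099, 0.0237, -0.0371], [-0.0099, 0.0237, -0.0371], [-0.0099, 0.0237, -0.0371], [-0.0099, 0.0237, -0.0371], [-0.0099, 0.0237, -0.0371], [-0.0099, 0.0237, -0.0371], [-0.0099, 0.0237, -0.0371], [-0.0099, 0.0237, -0.0371]]}}

```text
time: 21.75
ee_pos: [0.53, 0.0501, 0.1554]
tool_rot: [-0.007, 0.98, 0.158, -0.12]
contact_force: [-1.4, 0.0, -1.5]
finger_gap: 0.0212
grip_force: 40.0
```

>>> {"name": "carry_out", "arguments": {"offset": [[0.005, -0.06, 0.003], [0.007, -0.06, 0.003], [0.009, -0.06, 0.002], [0.011, -0.059, 0.002], [0.014, -0.059, 0.002], [0.016, -0.058, 0.001], [0.018, -0.058, 0.001], [0.02, -0.057, 0.001]], "turn": [[-0.0099, 0.0237, -0.0371], [-0.0099, 0.0237, -0.0371], [-0.0099, 0.0237, -0.0371], [-0.0099, 0.0237, -0.0371], [-0.0099, 0.0237, -0.0371], [-0.0099, 0.0237, -0.0371], [-0.0099, 0.0237, -0.0371], [-0.0099, 0.0237, -0.0371]]}}

```text
time: 22.75
ee_pos: [0.4818, 0.2375, 0.1522]
tool_rot: [-0.001, 0.95, 0.311, -0.013]
contact_force: [0.3, 0.4, -0.7]
finger_gap: 0.0211
grip_force: 40.0
```

Run:
```python
from h import *
s,p0,R0=tool(); print(p0,s['finger_gap'],s['joint_vel'].round(2))
plan(np.array([.4675,.261,.10]),down(38.4),4)
```

```text
[0.4818423  0.23748977 0.15217019] 0.021138455049615434 [ 0.36 -0.09  0.1   0.   -0.23  0.05]
t 22.75 turn [-0.0024, 0.0058, -0.009] off [[0.002, -0.017, 0.033], [0.002, -0.017, 0.033], [0.002, -0.017, 0.033], [0.002, -0.017, 0.033]]
```

>>> {"name": "carry_out", "arguments": {"offset": [[0.002, -0.015, 0.03], [0.002, -0.015, 0.03], [0.002, -0.015, 0.03], [0.002, -0.015, 0.03], [0, 0, 0], [0, 0, 0], [0, 0, 0], [0, 0, 0]], "turn": [[-0.0024, 0.0058, -0.009], [-0.0024, 0.0058, -0.009], [-0.0024, 0.0058, -0.009], [-0.0024, 0.0058, -0.009], [0, 0, 0], [0, 0, 0], [0, 0, 0], [0, 0, 0]]}}

```text
time: 23.75
ee_pos: [0.4706, 0.2574, 0.105]
tool_rot: [0.0, 0.945, 0.328, 0.0]
contact_force: [0.8, 1.1, -2.3]
finger_gap: 0.021
grip_force: 40.0
```

Run:
```python
from h import *
s,p0,R0=tool(); print(p0,s['finger_gap'],"tool z",R0.as_matrix()[:,2].round(4))
p=r.camera_params("wrist"); im=r.get_image("wrist"); cv2.imwrite("pics/w9.png",im)
ps=r.camera_params("scene"); sc=r.get_image("scene"); cv2.imwrite("pics/scene3.png",sc)
pt=r.camera_params("top")
S=np.array([.4675,.261,.032]); print("sock wrist",proj(p,S,True),"scene",proj(ps,S))
f=p0-[0,0,.014]
print("foot wrist",proj(p,f,True),"scene foot",proj(ps,f),"collar",proj(ps,f+[0,0,.028]),"shank mid",proj(ps,f+[0,0,.05]))
u,v=proj(ps,f+[0,0,.02]).astype(int)
V=cv2.GaussianBlur(sc,(3,3),0).max(2)
print("cols from",u-22,"rows from",v-20)
for y in range(v-24,v+44,2): print(y," ".join("%3d"%V[y,x] for x in range(u-22,u+24,2)))
```

```text
[0.47060604 0.25740571 0.10497853] 0.02096237702973222 tool z [ 7.e-04 -1.e-04 -1.e+00]
sock wrist [276.99101972 215.23169205] scene [389.83865656 238.46659608]
foot wrist [282.56150141 238.56108195] scene foot [392.5756236  216.81080667] collar [394.99120119 205.81186108] shank mid [396.95190699 196.88410138]
cols from 372 rows from 188
184  88  87  88  89  87  88  86  76  54  50  56  60  63  81  85  72  37  28  46  58  70  94 101
186  88  88  89  86  87  87  87  72  52  52  58  59  64  80  83  65  30  32  50  61  88 128 134
188  87  87  88  88  86  86  86  70  49  53  59  58  57  65  66  53  30  36  55  63 101 134 137
190  89  88  88  87  87  88  85  64  51  55  61  58  56  59  59  52  36  42  57  70 114 136 137
192  89  88  89  88  87  87  82  59  51  57  61  58  58  60  61  54  38  46  59  77 123 137 137
194  88  88  90  88  88  86  77  56  51  58  59  56  51  54  54  46  37  53  61  85 129 138 138
196  87  86  88  88  88  87  78  56  53  60  60  53  49  50  50  41  37  54  64 101 134 137 138
198  88  87  87  88  88  88  84  68  57  60  58  50  50  51  49  41  41  58  69 112 136 
[... 1803 characters left out ...]
  84  83  87 116 136 137 136
238 122 100 116 129 128 107  62  49  47  48  47  47  62  84  92 102  94  82  84 111 136 137 137
240 105 111 128 134 133 112  61  46  48  48  46  44  54  75  74  81  82  75  80 102 133 138 138
242 109 130 134 133 133 117  62  43  46  48  46  50  81 115 112  92  75  66  68  86 110 126 133
244 129 134 133 133 132 116  60  41  42  43  45  60 110 132 132 126  96  73  68  72  75  83 101
246 133 134 135 132 125  95  52  40  42  41  44  81 125 133 133 130 107  80  76  72  69  68  71
248 125 124 131 133 119  84  57  44  41  42  52  77 107 119 115 108  92  78  74  73  77  74  71
250  92  92 108 119 104  80  74  61  54  56  67  76  82  85  82  80  77  74  71  75  77  77  77
```

The centre shows in the scene view exactly where predicted and upright. I'll check the socket in the wrist view once more.

Run:
```python
from h import *
p=r.camera_params("wrist"); im=cv2.imread("pics/w9.png"); V=im.max(2)
for y in range(190,250,3): print(y," ".join("%3d"%V[y,x] for x in range(246,322,3)))
S=np.array([.4675,.261,.032])
for R_ in(.016,.012):
    q=np.array([proj(p,S+[R_*np.cos(a),R_*np.sin(a),0],True) for a in np.linspace(0,6.28,60)]); print(R_,q.min(0),q.max(0))
```

```text
190  83  80  81  82  79  82  82  81  80  80  80  83  84  82  83  81  81  82  81  83  81  81  83  69  83  81
193  81  82  80  83  79  81  80  80  82  81  81  81  80  83  79  83  82  82  82  82  82  82  83  81  63  84
196  81  80  81  82  80  81  79  80  80  83  82  82  83  81  82  79  80  81  82  80  81  82  83  82  83  64
199  81  81  81  79  81  80  81  79  54  48  49  42  57  82  82  82  79  82  80  82  81  82  82  82  82  84
202 117 105 133 133  83  82  68  45  43  35  33  37  46  50  75  84  78  83 117 116  82  83  80  79  82  81
205 132 134 133 134  81  71  48  33  28  47  46  43  26  34  48  83  86 137 134 137  81  78  83  82  81  81
208 133 133 133 134 136  43  34  23  39  50  52  41  88  19  39  55 138 133 134 134 107 110 135  81 116 117
211 134 134 132 134 121  45  28  24  54 104 108 107  71  24  22  44 136 132 133 133 132 134 132 135 132 135
214 134 132 132 132 109  43  26  27  28  52  95  64  32  27  19  42 135 134 133 133 129 134 132 132 133 135
217 134 132 133 133 114  44  26  31  31  29  29  26  33  29  22  47 125 134 135 131 132 130 132 136 104  32
220 132 133 133 133 
[... 483 characters left out ...]
 133 134  96  79 137 131 133  88  88
235 136 120  39 107 135 133 130 137 104  17  31  45  56  46  27  21 105 137  77  77 134 132 135  87  86  85
238  86 135 125  35  81 134 133  51  51  59  57  59  57  58  59  58  51  30  96 136 133 133 138  89  86  87
241  84  84  79 109  36  81  26  61  57  56  58  43  31  46  57  59  57  61  34 136 133 132  84  89  87  88
244  85  86  87  79  78  32  60  57  57  26  28  28  24  29  29  30  57  55  56 121 133 133  88  86  85  87
247  86  88  88  81  48  40  55  53  25  25  29  29  27  28  30  30  24  57  57  41  58  80  86  87  87  86
0.016 [259.11467765 197.46913034] [295.21017378 232.07646168]
0.012 [263.61630509 201.91044575] [290.69734024 227.87376644]
```

The socket centre measures (0.467, 0.2616), and the wrist and scene views agree. Line up over it and lower.

Run:
```python
from h import *
plan(np.array([.467,.2616,.062]),down(38.4),4)
```

```text
t 23.85 turn [0.0001, -0.0, -0.0005] off [[-0.0, -0.003, 0.027], [-0.0, -0.003, 0.027], [-0.0, -0.003, 0.027], [-0.0, -0.003, 0.027]]
```

>>> {"name": "carry_out", "arguments": {"offset": [[0, -0.004, 0.027], [0, -0.004, 0.027], [0, -0.004, 0.027], [0, -0.002, 0.027], [0, 0, 0], [0, 0, 0], [0, 0, 0], [0, 0, 0]], "turn": [[0, 0, 0], [0, 0, 0], [0, 0, 0], [0, 0, 0], [0, 0, 0], [0, 0, 0], [0, 0, 0], [0, 0, 0]]}}

```text
time: 24.85
ee_pos: [0.467, 0.2619, 0.0617]
tool_rot: [0.0, 0.945, 0.328, 0.0]
contact_force: [-0.7, -0.6, -1.1]
finger_gap: 0.0213
grip_force: 40.0
```

>>> {"name": "carry_out", "arguments": {"offset": [[0, 0, 0.01], [0, 0, 0.01], [0, 0, 0.01], [0, 0, 0.01], [0, 0, 0.01], [0, 0, 0.01], [0, 0, 0], [0, 0, 0]], "turn": [[0, 0, 0], [0, 0, 0], [0, 0, 0], [0, 0, 0], [0, 0, 0], [0, 0, 0], [0, 0, 0], [0, 0, 0]]}}

```text
time: 25.85
ee_pos: [0.4666, 0.2618, 0.0373]
tool_rot: [0.0, 0.945, 0.328, -0.0]
contact_force: [-0.4, 0.6, -1.0]
finger_gap: 0.0213
grip_force: 40.0
```

Foot is inside the mouth, no contact yet. Lower the last ~11 mm slowly.

>>> {"name": "carry_out", "arguments": {"offset": [[0, 0, 0.005], [0, 0, 0.005], [0, 0, 0.005], [0, 0, 0.004], [0, 0, 0.004], [0, 0, 0], [0, 0, 0], [0, 0, 0]], "turn": [[0, 0, 0], [0, 0, 0], [0, 0, 0], [0, 0, 0], [0, 0, 0], [0, 0, 0], [0, 0, 0], [0, 0, 0]]}}

```text
time: 26.85
ee_pos: [0.4668, 0.2618, 0.0281]
tool_rot: [0.0, 0.945, 0.328, 0.0]
contact_force: [0.5, 0.7, -2.4]
finger_gap: 0.021
grip_force: 40.0
```

>>> {"name": "carry_out", "arguments": {"offset": [[0, 0, 0.0025], [0, 0, 0.0025], [0, 0, 0.0025], [0, 0, 0.0025], [0, 0, 0], [0, 0, 0], [0, 0, 0], [0, 0, 0]], "turn": [[0, 0, 0], [0, 0, 0], [0, 0, 0], [0, 0, 0], [0, 0, 0], [0, 0, 0], [0, 0, 0], [0, 0, 0]]}}

```text
time: 27.85
ee_pos: [0.4675, 0.262, 0.0256]
tool_rot: [0.0, 0.945, 0.328, 0.001]
contact_force: [-1.0, -0.8, 7.0]
finger_gap: 0.0215
grip_force: 40.0
```

Contact at TCP z = 0.0256, against a predicted 0.026 for home. A small extra press, then release.

>>> {"name": "carry_out", "arguments": {"offset": [[0, 0, 0.0025], [0, 0, 0.0025], [0, 0, 0.0025], [0, 0, 0], [0, 0, 0], [0, 0, 0], [0, 0, 0], [0, 0, 0]], "turn": [[0, 0, 0], [0, 0, 0], [0, 0, 0], [0, 0, 0], [0, 0, 0], [0, 0, 0], [0, 0, 0], [0, 0, 0]]}}

```text
time: 28.85
ee_pos: [0.4679, 0.2622, 0.0253]
tool_rot: [0.0, 0.945, 0.328, 0.001]
contact_force: [-5.7, -3.3, 22.8]
finger_gap: 0.0214
grip_force: 40.0
```

>>> {"name": "carry_out", "arguments": {"offset": [[0, 0, 0], [0, 0, 0], [0, 0, 0], [0, 0, 0], [0, 0, 0], [0, 0, 0], [0, 0, 0], [0, 0, 0]], "turn": [[0, 0, 0], [0, 0, 0], [0, 0, 0], [0, 0, 0], [0, 0, 0], [0, 0, 0], [0, 0, 0], [0, 0, 0]], "gripper": 0}}

```text
time: 29.85
ee_pos: [0.4666, 0.2617, 0.021]
tool_rot: [0.0, 0.945, 0.328, -0.0]
contact_force: [1.1, 0.4, -0.1]
finger_gap: 0.047
grip_force: 0.0
```

>>> {"name": "carry_out", "arguments": {"offset": [[0, 0, -0.02], [0, 0, -0.05], [0, 0, -0.1], [0, 0, -0.12], [0, 0, -0.12], [0, 0, -0.05], [0, 0, 0], [0, 0, 0]], "turn": [[0, 0, 0], [0, 0, 0], [0, 0, 0], [0, 0, 0], [0, 0, 0], [0, 0, 0], [0, 0, 0], [0, 0, 0]]}}

```text
time: 30.85
ee_pos: [0.4657, 0.2615, 0.2039]
tool_rot: [0.0, 0.945, 0.328, -0.001]
contact_force: [-0.7, -0.1, 0.5]
finger_gap: 0.0469
grip_force: 0.0
```

Run:
```python
from h import *
s,p0,R0=tool(); print(p0,s['finger_gap'],s['contact_force'])
ps=r.camera_params("scene"); sc=r.get_image("scene"); cv2.imwrite("pics/scene4.png",sc); s0=cv2.imread("pics/scene0.png")
B=np.array([.467,.2616,.012])
for h in(0,.031,.065,.072): print("home pred scene",h,proj(ps,B+[0,0,h]).round(1))
V=cv2.GaussianBlur(sc,(3,3),0).max(2).astype(int)
for y in range(210,252,2): print(y," ".join("%3d"%V[y,x] for x in range(376,416,2)))
p=r.camera_params("wrist"); im=r.get_image("wrist"); cv2.imwrite("pics/w10.png",im)
N,l,st,c=cv2.connectedComponentsWithStats((im.max(2)<45).astype(np.uint8))
for i in range(1,N):
    if st[i,4]>300 and st[i,4]<3000: print(st[i],c[i].round(1))
print("cover pred",proj(p,np.array([.5506,.3258,.013]),True), "centre tip/collar pred wrist",proj(p,B+[0,0,.072],True),proj(p,B+[0,0,.031],True))
W=im.max(2); u,v=proj(p,B+[0,0,.045],True).astype(int)
for y in range(v-30,v+34,3): print(y," ".join("%3d"%W[y,x] for x in range(u-36,u+37,3)))
```

```text
[0.46574604 0.26149435 0.20389999] 0.04690955461418242 [-0.6755817  -0.07623065  0.45539078]
home pred scene 0 [388.6 245.5]
home pred scene 0.031 [391.1 234.5]
home pred scene 0.065 [393.9 221.9]
home pred scene 0.072 [394.5 219.2]
210  82  82  82  82  81  80  80  79  80  82  82  83  83  83  86 109 132 134 134 135
212  82  81  82  83  82  80  81  80  81  80  82  81  82  82  85 109 133 135 134 135
214  81  81  82  82  82  81  80  81  80  80  82  81  81  81  84 110 132 134 134 135
216  82  81  82  82  82  81  82  82  81  81  81  81  81  81  83 110 133 134 134 135
218  83  81  81  82  81  81  82  82  83  83  83  82  81  80  84 110 133 134 134 135
220  82  82  81  81  81  82  83  86  89  91  87  82  82  82  83 109 133 135 133 134
222  83  81  82  82  82  82  79  85  92  94  89  84  82  82  83 108 133 135 133 134
224  81  82  81  81  81  80  65  67  77  79  69  70  79  80  82  96 117 127 134 135
226  81  81  81  82  81  77  57  50  55  55  54  62  79  81  81  82  87 113 134 135
228  82  82  80  82  81  73  54  48  49  50  50  65  81  81  81  80  82 100 128 136
230  83  80  74  74  78  70
[... 2719 characters left out ...]
  68 131 130 131 130 132 130 133 130 130 130 106 105 130 132  85  85  86  86
212  84  84  86  82  85  83 134  67 107 131 130 129 129 132 130 131  99 112 131 129  88  84  86  86 117
215  82  84  84  84  85  82  83 132  84  82 132 132 129 130 130 107 112 129 129 128  80  85  84  83 132
218  86  84  84  84  83  83  83  83  75  54  73  78 109 109  68 112 132 131 130 107  88  83  84  82 130
221  86  84  83  84  85  84  84  85  85  78  64  71  81  51 120 120  85 130 132 105  85  82  83 131 132
224  84  84  81  83  83  84  83  86  86  84  77  64  41  76  77  84  86  85  86  83  84  85  82 133 131
227  83  84  81  84  86  85  85  81  84  84  84  78  78  81  84  84  86  85  84  83  85  84  86 130 129
```

The tip is at scene row ~219.5 (home prediction 219.2) and its wrist position is within 1 px, so the centre is upright and home. The cover hasn't moved. Handing in.

```bash
python3 -c "
from bench import r
print(r.hand_in())"
```

```text
the job is handed in; nothing more can be done
None
```

I handed the job in at about 31 s: the black cover is in the free cell and the steel centre is upright and home in the socket, both within about 1 px of prediction in the wrist and scene views. My first grip on the cover closed on air just above it, and I didn't re-check the rack spares or bystanders in a final picture.

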